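# Uncover the turned doll, draw it from the chuck and hold it upright

## Task

Lift the cage-like chip guard off the lathe by the bar handle on its top and stand it upright on the bench with its middle at least 20 cm from the chuck's mouth. Then take the small turned wooden doll that sticks out of the chuck, draw it straight out, turn it upright with its round head up, and hold it there still in the gripper with its foot at least 16 cm above the bench: finish while holding it. Do not drop the doll, do not tip the guard over, and leave the gouge, the jar and the bowl where they are.

Things in the scene. Friction and masses are not known exactly. Their poses are not given: they have to be found in the camera images.
- lathe: Wood lathe headstock, fixed, no bed: brown wooden case (212 mm along x, 172 wide, 162 high, front face 75 mm behind the chuck's mouth) with a dark steel cup chuck (54 mm outside diameter, 52 long) on its front. Origin on the bench straight below the chuck's mouth; z up; +x is the level chuck axis, pointing out of the chuck away from the case (roughly to the robot's left, +y).
- lathe_mouth (a point): Centre of the chuck's round mouth, 90 mm above the bench. The bore is 36 mm in diameter and 48 mm deep; axes as the lathe's.
- guard: Loose chip guard, about 0.38 kg: steel bar cage, a tunnel open at both ends and below, 120 mm long (its x), 119 wide (its y), top bars at 145 mm, 101 mm clear inside. Stands over the doll, its x along the lathe's x within 4 degrees. The bench left (+y) of it, between jar and bowl, is bare: a good place to stand it is about x 0.56, y 0.23. Origin at the centre of its underside, z up.
- guard_handle (a point): Middle of the guard's wooden bar handle, 180 mm above the guard's foot: a bar 100 mm long along the guard's x, 16 mm thick across (y), 18 mm high, with 26 mm of free room below it over the top bars. It stands on two thin 8 mm posts 42 mm either side of the middle.
- doll: Plain wooden peg doll, 133 mm long, about 0.12 kg, level in the chuck (drooping up to 3 degrees) under the guard. Origin at the centre of its foot, +x along its axis to the head (out of the chuck). Spigot 35 mm diameter from 0 to 46 mm, loose in the bore (1 mm play), slides straight out; body 42 mm diameter from 46 to 95 mm, neck at 108; ball head 29 mm diameter centred at 118.5 mm.
- doll_grip (a point): Point on the doll's axis 80 mm from its foot, on the 42 mm thick body, 35 mm out of the mouth at the start, about 89 mm above the bench: the place to grip across. Axes as the doll's.
- gouge: Bystander: a turning gouge 280 mm long with a wooden handle and steel blade, lying at the far side of the bench. Origin at its underside near the ferrule, x towards the blade tip.
- jar: Bystander: a glass jar with a steel lid, 60 mm diameter, 85 mm high, on the robot's side of the bench. Origin at the centre of its underside.
- bowl: Bystander: a turned wooden bowl, 110 mm diameter at the rim, 45 mm high, at the far left of the bench. Origin at the centre of its underside.
Mind the look-alikes: they are no part of the job. Leave any green look-alike of the guard alone.

How it is judged:
By the outcome, as a careful person would: the job done as asked, in the order asked, and still so for the second after the job is handed in, while the arm keeps its last pose, push and grip.
It also fails if it takes over 56 s, if anything falls off the work surface, if the arm or the gripper's body presses on something with over 40 N, if the wrist force passes 120 N, or if a joint passes its speed limit or range.

## Robot

A 6-joint arm with a two-finger parallel gripper is mounted at the origin on the work surface. World frame = base frame: x ahead of the robot, y to its left, z up, the work surface at z = 0. Lengths are in m, angles in degrees, forces in N, time in s.
With the tool pointing down it reaches from about 0.325 to 0.925 m from the base axis. Payload 3.1 kg.
Tool frame: the origin (TCP) lies at the very end of the fingers, on their centre line; the grasp point (between the pads) lies 19 mm behind it (env.pinch_z is the distance from the TCP to the grasp point, in m); z points along the fingers, y is the line along which they close (so a half turn about z gives the same grasp; the last joint's range is limited). The gripper opens to 85 mm and grips with 20 to 120 N. Pads are 22 mm wide; open, the fingers measure 114 mm over their backs; the gripper's body (76 mm by 85 mm) begins 54 mm behind the grasp point. The pads swing forward as they close: fully open they stand 13 mm farther back than shut.
Start: joints at [-77.475, 12.427, 92.441, -0, 75.132, -6.429], TCP at [0.203, -0.591, 0.231] pointing down, gripper open.
Joint ranges: [-157.48, 157.48], [-44.54, 120.13], [17.64, 146.25], [-64.5, 244.5], [7.68, 150.69], [-147.95, 147.95]. Speed limits (degrees/s): [159.86, 159.86, 180, 180, 180, 180].

## Interface

Orientations are given as a 3x3 rotation matrix whose columns are the frame's x, y, z axes.
In Python, from rig import env, vision gives the robot as it stands. The module is installed in compiled form; this text tells all that it offers.
- The arm moves only by the tool step_arm, never from a script. Its argument "commands" is a list of rows, each an object with "dp": the shift along the tool's x, y, z scaled (see below), a list of three; "delta_rot": the turn, a rotation vector about the tool's x, y, z scaled (see below), a list of three. A call has 1 to 5 rows; each row is the pose to reach, as a shift and turn from the pose commanded when the call began, along the tool's axes at that moment; what a row does not reach only later rows make up. The controller multiplies each number of a shift by 150 mm and each number of a turn by 45 degrees. A row lasts 1/12 s, in which the tool goes at most 41.7 mm and 7.16 degrees, less where a joint would pass 70% of its speed; a pose out of reach is approached as far as the arm can. A call with a number of a shift or a turn outside -1 to 1 is refused whole. A call with a gripper value outside its range is refused whole. "grip" is the opening, from 0 (shut) to 1 (fully open), set as the call begins (left out, the last holds). The fingers move at their own pace and stop on an object; "grip_force" is the grip in N (left out, the last holds). Time passes only in rows, so rows that repeat a pose let the fingers close. It gives the time, the measured TCP pose, the force, the opening and the grip force at its end, in the units of the state.
- env.observe(): the state, without advancing time (a new reading comes with each control period).
- vision.camera(name): name is "scene" or "top" or "wrist"; returns (picture, depth): 480x640x3 uint8, red, green, blue; 480x640 float32, m along the optical axis (not along the pixel's ray), 0 where there is no reading.
- vision.camera_model(name): a dict with "camera_matrix" (3x3 intrinsics, pixels), "R" (3x3) and "t" (3): a world point X has camera coordinates R X + t. Camera axes: x right, y down, z forward; pixel columns grow to the right and rows downward; lengths in m; the calibration is good to about 2 mm. A picture is of the moment at which its call begins: read the wrist's pose just before it. camera_model takes no time and is no camera call; for the wrist camera it gives the pose at the moment of the call.
- env.job_done(): hands the job in; it is judged then, once.
The state is a dict: "time_s": time; "joint_positions": joint angles; "joint_velocities": joint speeds; "effort": joint torques, N m; "ee_pos": TCP position; "tcp_rot": TCP orientation; "ft_force": force on the tool from outside, world axes, zero at the start; "torque": the same for the moment, N m; "finger_gap": finger opening in m; "grasp_force": force on a finger pad.
Only numpy, scipy, OpenCV 4.12 (cv2) and the standard library are available. Lean on these libraries where they do the work, as an engineer would, in place of code of your own. Each camera call takes 0.05 s, during which the arm holds its last target. There are 200 camera calls.

## Working session

There is one attempt and no reset: what is moved stays moved. The work goes in short steps, Python scripts to look and compute and a tool call to move; the robot and the scene stay as the last step left them, time stands still between calls to the robot, and variables do not carry over. Pictures are saved under pics/ and viewed, at most 10 in all, crops included, and the job is handed in when it is done.

Besides the shell and the picture viewer there is one more tool, called after ">>>" by a JSON object that holds its "method" and its "body", one argument or row to a line. step_arm: Moves the arm, as the interface text tells. Shifts and turns lie within -1 to 1; 1 stands for 150 mm of shift or 45 degrees of turn. Its arguments: {"type":"object","properties":{"commands":{"type":"array"},"grip":{"type":"number"},"grip_force":{"type":"number"}},"required":["commands"]}

```bash
mkdir -p pics
python3 - <<'E'
from rig import env, vision
import cv2, numpy as np
for n in ["scene","top"]:
    im,d=vision.camera(n); cv2.imwrite(f"pics/{n}0.png",im[:,:,::-1]); np.savez(f"{n}0.npz",im=im,d=d)
    m=vision.camera_model(n); print(n,m["camera_matrix"].round(1).tolist(),m["R"].round(3).tolist(),m["t"].round(3))
s=env.observe(); print(s["time_s"],s["ee_pos"],s["tcp_rot"].round(3) if hasattr(s["tcp_rot"],'round') else s["tcp_rot"],env.pinch_z)
E
```

```text
scene [[445.2, 0.0, 328.4], [0.0, 445.2, 235.3], [0.0, 0.0, 1.0]] [[0.57, 0.821, -0.014], [0.71, -0.501, -0.495], [-0.413, 0.272, -0.869]] [-0.363 -0.276  1.223]
top [[532.1, 0.0, 316.2], [0.0, 532.1, 243.9], [0.0, 0.0, 1.0]] [[0.011, -1.0, 0.01], [-0.996, -0.012, -0.093], [0.093, -0.009, -0.996]] [0.096 0.559 1.18 ]
0.1 [ 0.20286227 -0.59038081  0.23009624] [[ 0.946  0.325 -0.   ]
 [ 0.325 -0.946  0.002]
 [ 0.    -0.002 -1.   ]] 0.0187
```

View pics/scene0.png

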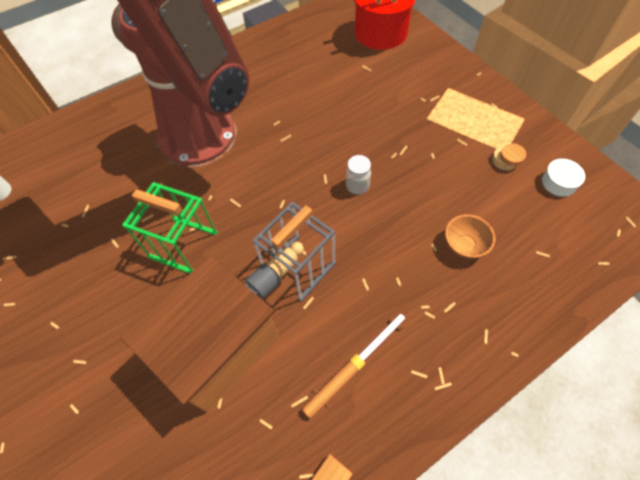

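View pics/top0.png

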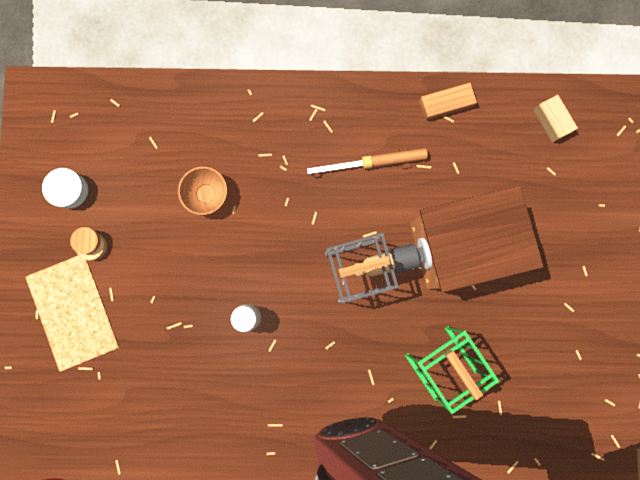

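Two things could be the guard. The grey steel cage is at scene (295,245) / top (362,268), with its handle at top (365,267). The green look-alike is at scene (165,225) / top (457,370). I choose the grey one, which stands over the doll at the chuck (top 405,258). Jar is at top (245,318), bowl (203,191) and gouge (370,160). Next I check this in a close crop and measure.

```bash
cat > h.py <<'E'
import numpy as np, cv2
from rig import env, vision
def ray(n,px,m=None):
    m=m or vision.camera_model(n); R=np.array(m["R"]);t=np.array(m["t"])
    d=R.T@np.linalg.inv(m["camera_matrix"])@np.array([px[0],px[1],1.]); return -R.T@t,d
def onz(n,px,z,m=None):
    c,d=ray(n,px,m); return c+d*(z-c[2])/d[2]
def cloud(n,dep,m=None):
    m=m or vision.camera_model(n); K=np.array(m["camera_matrix"]);R=np.array(m["R"]);t=np.array(m["t"])
    v,u=np.mgrid[:480,:640]; P=np.stack([(u-K[0,2])/K[0,0]*dep,(v-K[1,2])/K[1,1]*dep,dep],-1)
    return (P-t)@R
E
python3 - <<'E'
from h import *
im=np.load("top0.npz")["im"];d=np.load("top0.npz")["d"];s=np.load("scene0.npz");
P=cloud("top",d); 
a=cv2.resize(im[215:320,310:450],None,fx=4,fy=4,interpolation=cv2.INTER_CUBIC)
b=cv2.resize(s["im"][190:310,230:350],None,fx=3,fy=3,interpolation=cv2.INTER_CUBIC)
c=np.zeros((420,560+0,3),np.uint8); o=np.zeros((420,560+230,3),np.uint8); o[:, :560]=a; o[:230,560:]=cv2.resize(b,(230,230))
cv2.imwrite("pics/crop.png",o[:,:,::-1])
for nm,n,I,D,(x0,x1,y0,y1) in [("top","top",im,d,(325,405,225,310)),("scene","scene",s["im"],s["d"],(240,345,195,305))]:
    hsv=cv2.cvtColor(I,cv2.COLOR_RGB2HSV);Q=cloud(n,D)
    w=np.zeros((480,640),bool);w[y0:y1,x0:x1]=1
    m=w&(Q[...,2]>.172)&(Q[...,2]<.2)&(D>0)&(hsv[...,1]>110)&(hsv[...,2]>120)
    p=Q[m];print(nm,m.sum(),p.mean(0) if len(p) else 0, np.percentile(p[:,2],[10,50,90]))
    r=cv2.minAreaRect(np.argwhere(m)[:,::-1].astype(np.float32));bx=cv2.boxPoints(r)
    W=np.array([onz(n,q,.189)[:2] for q in bx]);print(W.round(4).tolist(), onz(n,r[0],.189).round(4))
    # steel top bars
    m2=w&(Q[...,2]>.13)&(Q[...,2]<.152)&(hsv[...,1]<90)
    q=Q[m2][:,:2];rr=cv2.minAreaRect(q.astype(np.float32));print("bars",m2.sum(),rr)
# lathe case top
hs=(P[...,2]>.155)&(P[...,2]<.17);hs[:, :408]=0
print("case",cv2.minAreaRect(P[hs][:,:2].astype(np.float32)),cv2.boxPoints(cv2.minAreaRect(P[hs][:,:2].astype(np.float32))).round(4).tolist())
print("jar",onz("top",(245,318),.085),"bowl",onz("top",(203,191),.045))
E
```

```text
top 420 [0.50004043 0.01071928 0.19024693] [0.18797362 0.19037349 0.19273868]
[[0.4943, 0.0609], [0.5222, -0.0361], [0.5066, -0.0404], [0.4787, 0.0565]] [0.5004 0.0103 0.189 ]
bars 890 ((0.5003785490989685, 0.009871594607830048), (0.1154719814658165, 0.12030454725027084), 15.907388687133789)
scene 566 [0.50266467 0.01072924 0.1865381 ] [0.17759453 0.18858017 0.1905049 ]
[[0.5066, -0.0396], [0.4779, 0.0605], [0.5026, 0.063], [0.5298, -0.0362]] [0.5046 0.0108 0.189 ]
bars 980 ((0.4996839165687561, 0.011946998536586761), (0.11848414689302444, 0.12129729986190796), 15.886228561401367)
case ((0.5618616342544556, -0.22943267226219177), (0.17222057282924652, 0.21540509164333344), 14.457104682922363) [[0.45159998536109924, -0.14659999310970306], [0.5054000020027161, -0.35519999265670776], [0.6721000075340271, -0.31220000982284546], [0.618399977684021, -0.10360000282526016]]
jar [0.3926016  0.25282693 0.085     ] bowl [0.67250679 0.35850948 0.045     ]
```

View pics/crop.png

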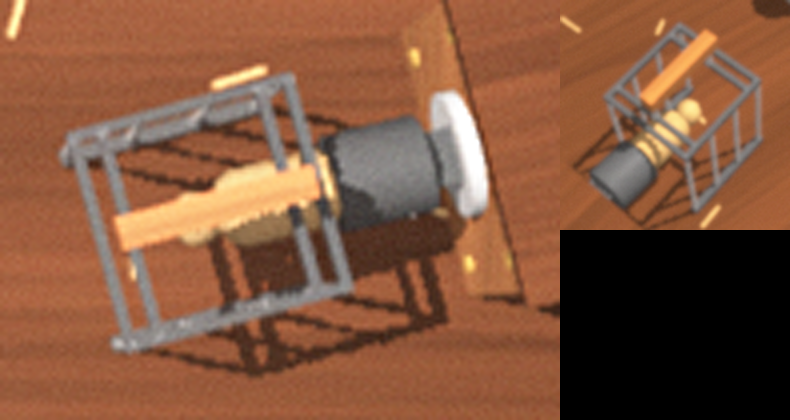

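The crop shows the grey cage with its orange handle over the pale doll, which sits in the dark chuck, so the choice is right. The handle top measures z≈0.190 (expected 0.189), its length ≈0.10, and the bars 0.145, all as described.

```bash
cat >> h.py <<'E'
from scipy.spatial.transform import Rotation as Ro, Slerp
def down(yaw):  # tool down, tool x at yaw
    a=np.radians(yaw);return np.array([[np.cos(a),np.sin(a),0],[np.sin(a),-np.cos(a),0],[0,0,-1]])
def plan(targets,start=None,maxd=.145,maxr=35):
    s=env.observe(); p=np.array(s["ee_pos"]);R=np.array(s["tcp_rot"])
    if start: p,R=start
    print("t",round(s["time_s"],2),"p",p.round(4),"j",np.round(s["joint_positions"],1),"F",np.round(s["ft_force"],1),"gap",round(s["finger_gap"],4),round(s["grasp_force"],1))
    for q,T in targets:
        q=np.array(q); rv=Ro.from_matrix(R.T@T).as_rotvec(degrees=True)
        n=int(max(np.ceil(np.linalg.norm(q-p)/maxd),np.ceil(np.linalg.norm(rv)/maxr),1))
        p0,R0=p,R
        for k in range(1,n+1):
            pn=p0+(q-p0)*k/n;Rn=R0@Ro.from_rotvec(rv*k/n,degrees=True).as_matrix()
            dp=(R.T@(pn-p)/.15).round(3);dr=(Ro.from_matrix(R.T@Rn).as_rotvec(degrees=True)/45).round(3)
            print("dp",dp.tolist(),"rot",dr.tolist())
            p=p+R@dp*.15;R=R@Ro.from_rotvec(dr*45,degrees=True).as_matrix()
E
python3 - <<'E'
from h import *
s=env.observe();R=np.array(s["tcp_rot"]);p=np.array(s["ee_pos"])
plan([((.23,-.54,.33),R),((.5005,.0105,.29),down(106))])
E
```

```text
t 0.1 p [ 0.2029 -0.5904  0.2301] j [-77.5  12.5  92.5   0.   75.1  -6.4] F [0.3 0.8 0.1] gap 0.0856 0.0
dp [0.28, -0.26, -0.665] rot [0.0, 0.0, 0.0]
dp [0.58, -0.577, 0.055] rot [-0.0, -0.0, -0.387]
dp [0.725, -0.377, 0.054] rot [-0.001, -0.001, -0.387]
dp [0.806, -0.143, 0.054] rot [-0.0, -0.0, -0.387]
dp [0.811, 0.105, 0.054] rot [-0.0, -0.001, -0.387]
dp [0.742, 0.343, 0.053] rot [-0.001, -0.0, -0.386]
```

>>> {"method": "step_arm", "body": {
  "commands": [
    {"dp": [0.28,-0.26,-0.665],"delta_rot": [0,0,0]},
    {"dp": [0.28,-0.26,-0.665],"delta_rot": [0,0,0]},
    {"dp": [0.28,-0.26,-0.665],"delta_rot": [0,0,0]},
    {"dp": [0.28,-0.26,-0.665],"delta_rot": [0,0,0]}
  ],
  "grip": 1
}}

```text
time_s: 0.43
ee_pos: [0.2325, -0.5415, 0.3391]
tcp_rot: [[0.945, 0.327, 0.005], [0.327, -0.945, -0.011], [0.001, 0.012, -1.0]]
ft_force: [0.4, 0.3, 1.6]
finger_gap: 0.0853
grasp_force: 0.0
```

>>> {"method": "step_arm", "body": {
  "commands": [
    {"dp": [0.58,-0.577,0.055],"delta_rot": [0,0,-0.387]},
    {"dp": [0.58,-0.577,0.055],"delta_rot": [0,0,-0.387]},
    {"dp": [0.58,-0.577,0.055],"delta_rot": [0,0,-0.387]},
    {"dp": [0.58,-0.577,0.055],"delta_rot": [0,0,-0.387]},
    {"dp": [0.58,-0.577,0.055],"delta_rot": [0,0,-0.387]}
  ]
}}

```text
time_s: 0.85
ee_pos: [0.2848, -0.4287, 0.3218]
tcp_rot: [[0.804, 0.595, -0.001], [0.595, -0.804, 0.001], [-0.0, -0.001, -1.0]]
ft_force: [-0.0, -0.3, -0.0]
finger_gap: 0.0855
grasp_force: 0.0
```

>>> {"method": "step_arm", "body": {
  "commands": [
    {"dp": [0.725,-0.377,0.054],"delta_rot": [0,0,-0.387]},
    {"dp": [0.725,-0.377,0.054],"delta_rot": [0,0,-0.387]},
    {"dp": [0.725,-0.377,0.054],"delta_rot": [0,0,-0.387]},
    {"dp": [0.725,-0.377,0.054],"delta_rot": [0,0,-0.387]},
    {"dp": [0.725,-0.377,0.054],"delta_rot": [0,0,-0.387]}
  ]
}}

```text
time_s: 1.27
ee_pos: [0.3386, -0.3202, 0.3144]
tcp_rot: [[0.59, 0.808, -0.001], [0.808, -0.59, -0.001], [-0.001, -0.0, -1.0]]
ft_force: [-1.0, -0.3, 0.1]
finger_gap: 0.0853
grasp_force: 0.0
```

>>> {"method": "step_arm", "body": {
  "commands": [
    {"dp": [0.806,-0.143,0.054],"delta_rot": [0,0,-0.387]},
    {"dp": [0.806,-0.143,0.054],"delta_rot": [0,0,-0.387]},
    {"dp": [0.806,-0.143,0.054],"delta_rot": [0,0,-0.387]},
    {"dp": [0.806,-0.143,0.054],"delta_rot": [0,0,-0.387]},
    {"dp": [0.806,-0.143,0.054],"delta_rot": [0,0,-0.387]}
  ]
}}

```text
time_s: 1.68
ee_pos: [0.3928, -0.2107, 0.3065]
tcp_rot: [[0.321, 0.947, -0.001], [0.947, -0.321, -0.001], [-0.001, -0.0, -1.0]]
ft_force: [-1.3, -1.1, 1.4]
finger_gap: 0.0858
grasp_force: 0.0
```

>>> {"method": "step_arm", "body": {
  "commands": [
    {"dp": [0.811,0.105,0.054],"delta_rot": [0,0,-0.387]},
    {"dp": [0.811,0.105,0.054],"delta_rot": [0,0,-0.387]},
    {"dp": [0.811,0.105,0.054],"delta_rot": [0,0,-0.387]},
    {"dp": [0.811,0.105,0.054],"delta_rot": [0,0,-0.387]},
    {"dp": [0.811,0.105,0.054],"delta_rot": [0,0,-0.387]}
  ]
}}

```text
time_s: 2.1
ee_pos: [0.4471, -0.1012, 0.2984]
tcp_rot: [[0.024, 1.0, -0.001], [1.0, -0.024, -0.001], [-0.001, -0.001, -1.0]]
ft_force: [-0.0, -0.6, -0.3]
finger_gap: 0.0854
grasp_force: 0.0
```

>>> {"method": "step_arm", "body": {
  "commands": [
    {"dp": [0.742,0.343,0.053],"delta_rot": [0,0,-0.386]},
    {"dp": [0.742,0.343,0.053],"delta_rot": [0,0,-0.386]},
    {"dp": [0.742,0.343,0.053],"delta_rot": [0,0,-0.386]},
    {"dp": [0.742,0.343,0.053],"delta_rot": [0,0,-0.386]},
    {"dp": [0.742,0.343,0.053],"delta_rot": [0,0,-0.386]}
  ]
}}

```text
time_s: 2.52
ee_pos: [0.5013, 0.0083, 0.2903]
tcp_rot: [[-0.274, 0.962, -0.001], [0.962, 0.274, -0.001], [-0.001, -0.001, -1.0]]
ft_force: [-0.0, 0.0, -0.7]
finger_gap: 0.0854
grasp_force: 0.0
```

Run:
```python
from h import *
m=vision.camera_model("wrist"); im,d=vision.camera("wrist"); cv2.imwrite("pics/w1.png",im[:,:,::-1])
Q=cloud("wrist",d,m); hsv=cv2.cvtColor(im,cv2.COLOR_RGB2HSV)
k=(Q[...,2]>.183)&(Q[...,2]<.197)&(d>0)&(hsv[...,1]>100)&(np.hypot(Q[...,0]-.5,Q[...,1]-.01)<.09)
r=cv2.minAreaRect(Q[k][:,:2].astype(np.float32));print(k.sum(),r,np.median(Q[k],0))
plan([((.5005,.0105,.162),down(106))])
```

```text
4232 ((0.4998449385166168, 0.0113723985850811), (0.016019005328416824, 0.10002413392066956), 15.908805847167969) [0.49875407 0.01556906 0.18899175]
t 2.57 p [0.5009 0.0075 0.2904] j [-7.10e+00 -5.50e+00  1.05e+02 -1.00e-01  8.06e+01 -2.29e+01] F [ 0.6 -0.5  0.2] gap 0.0852 0.0
dp [0.021, 0.004, 0.856] rot [-0.002, 0.002, -0.004]
```

View pics/w1.png

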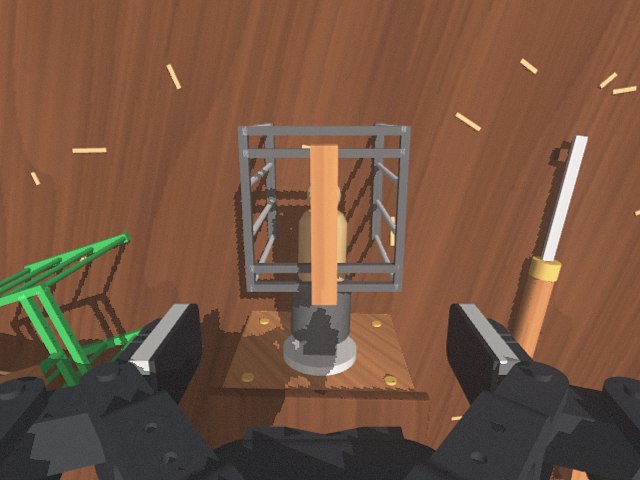

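The wrist view shows the handle at px (324,225), measuring 16×100 mm with its centre at (0.4998, 0.0114). The doll lies beneath it and the chuck is at (322,320). Going down and gripping.

>>> {"method": "step_arm", "body": {
  "commands": [
    {"dp": [0.027,-0.003,0.28],"delta_rot": [0,0,0]},
    {"dp": [0.027,-0.003,0.5],"delta_rot": [0,0,0]},
    {"dp": [0.027,-0.003,0.7],"delta_rot": [0,0,0]},
    {"dp": [0.027,-0.003,0.852],"delta_rot": [0,0,0]},
    {"dp": [0.027,-0.003,0.852],"delta_rot": [0,0,0]}
  ]
}}

```text
time_s: 2.98
ee_pos: [0.4943, 0.0111, 0.1572]
tcp_rot: [[-0.271, 0.963, -0.011], [0.963, 0.271, 0.0], [0.003, -0.011, -1.0]]
ft_force: [-0.8, -0.4, 0.1]
finger_gap: 0.0855
grasp_force: 0.0
```

>>> {"method": "step_arm", "body": {
  "commands": [
    {"dp": [0,0,0],"delta_rot": [0,0,0]},
    {"dp": [0,0,0],"delta_rot": [0,0,0]},
    {"dp": [0,0,0],"delta_rot": [0,0,0]},
    {"dp": [0,0,0],"delta_rot": [0,0,0]},
    {"dp": [0,0,0],"delta_rot": [0,0,0]}
  ],
  "grip": 0,
  "grip_force": 60
}}

```text
time_s: 3.4
ee_pos: [0.5004, 0.0133, 0.1647]
tcp_rot: [[-0.275, 0.961, 0.004], [0.961, 0.275, -0.0], [-0.001, 0.003, -1.0]]
ft_force: [1.3, 0.3, -0.3]
finger_gap: 0.0254
grasp_force: 0.0
```

>>> {"method": "step_arm", "body": {
  "commands": [
    {"dp": [0,0,0],"delta_rot": [0,0,0]},
    {"dp": [0,0,0],"delta_rot": [0,0,0]},
    {"dp": [0,0,0],"delta_rot": [0,0,0]},
    {"dp": [0,0,0],"delta_rot": [0,0,0]},
    {"dp": [0,0,0],"delta_rot": [0,0,0]}
  ]
}}

```text
time_s: 3.82
ee_pos: [0.4998, 0.0134, 0.1643]
tcp_rot: [[-0.276, 0.961, 0.002], [0.961, 0.276, -0.001], [-0.001, 0.001, -1.0]]
ft_force: [-2.1, -0.8, 5.5]
finger_gap: 0.015
grasp_force: 59.9
```

Run:
```python
from h import *
s=env.observe();p=np.array(s["ee_pos"])
plan([((p[0],p[1],.304),down(106)),((.556,.234,.304),down(106)),((.556,.234,.1675),down(106))])
```

```text
t 3.82 p [0.4998 0.0134 0.1643] j [ -6.5   1.1 112.6  -0.   66.2 -22.5] F [-2.1 -0.8  5.5] gap 0.015 59.9
dp [-0.001, 0.001, -0.932] rot [0.002, 0.002, 0.0]
dp [0.655, 0.383, 0.0] rot [-0.0, -0.0, 0.0]
dp [0.655, 0.383, 0.0] rot [-0.0, -0.0, 0.0]
dp [-0.0, -0.0, 0.91] rot [-0.0, -0.0, 0.0]
```

>>> {"method": "step_arm", "body": {
  "commands": [
    {"dp": [0,0,-0.15],"delta_rot": [0,0,0]},
    {"dp": [0,0,-0.35],"delta_rot": [0,0,0]},
    {"dp": [0,0,-0.58],"delta_rot": [0,0,0]},
    {"dp": [0,0,-0.8],"delta_rot": [0,0,0]},
    {"dp": [0,0,-0.93],"delta_rot": [0,0,0]}
  ]
}}

```text
time_s: 4.23
ee_pos: [0.4998, 0.0139, 0.3049]
tcp_rot: [[-0.276, 0.961, 0.003], [0.961, 0.276, -0.0], [-0.001, 0.003, -1.0]]
ft_force: [0.7, -0.6, -3.7]
finger_gap: 0.0147
grasp_force: 59.5
```

>>> {"method": "step_arm", "body": {
  "commands": [
    {"dp": [0,0,0],"delta_rot": [0,0,0]},
    {"dp": [0.1,0.06,0],"delta_rot": [0,0,0]},
    {"dp": [0.25,0.15,0],"delta_rot": [0,0,0]},
    {"dp": [0.45,0.26,0],"delta_rot": [0,0,0]},
    {"dp": [0.655,0.383,0],"delta_rot": [0,0,0]}
  ]
}}

```text
time_s: 4.65
ee_pos: [0.5256, 0.1245, 0.2984]
tcp_rot: [[-0.274, 0.962, -0.006], [0.962, 0.274, -0.001], [0.001, -0.006, -1.0]]
ft_force: [0.9, -0.1, -3.8]
finger_gap: 0.0148
grasp_force: 59.5
```

>>> {"method": "step_arm", "body": {
  "commands": [
    {"dp": [0.2,0.12,0],"delta_rot": [0,0,0]},
    {"dp": [0.38,0.22,0],"delta_rot": [0,0,0]},
    {"dp": [0.54,0.32,0],"delta_rot": [0,0,0]},
    {"dp": [0.655,0.383,0],"delta_rot": [0,0,0]},
    {"dp": [0.655,0.383,0],"delta_rot": [0,0,0]}
  ]
}}

```text
time_s: 5.07
ee_pos: [0.5541, 0.2382, 0.2978]
tcp_rot: [[-0.279, 0.96, -0.006], [0.96, 0.279, 0.002], [0.003, -0.005, -1.0]]
ft_force: [-0.2, -1.6, -4.4]
finger_gap: 0.015
grasp_force: 59.5
```

Run:
```python
from h import *
im,d=vision.camera("scene"); cv2.imwrite("pics/s1.png",im[100:400,120:520,::-1])
Q=cloud("scene",d)
plan([((.556,.234,.1675),down(106))])
```

```text
t 5.12 p [0.5538 0.2359 0.2979] j [16.4  7.2 91.3  0.  81.9  0.2] F [-0.2 -0.2 -4.7] gap 0.0151 59.5
dp [-0.016, 0.016, 0.869] rot [-0.008, -0.001, 0.004]
```

View pics/s1.png

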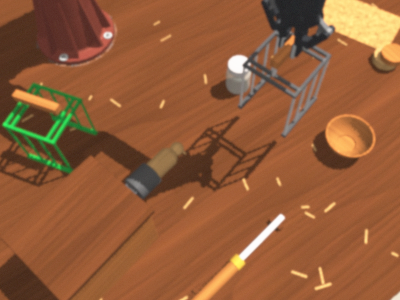

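The guard hangs upright between jar and bowl (crop px (285,85)), and the doll still sits in the chuck (155,170). Lowering.

>>> {"method": "step_arm", "body": {
  "commands": [
    {"dp": [0,0,0.25],"delta_rot": [0,0,0]},
    {"dp": [0,0,0.5],"delta_rot": [0,0,0]},
    {"dp": [0,0,0.7],"delta_rot": [0,0,0]},
    {"dp": [0,0,0.82],"delta_rot": [0,0,0]},
    {"dp": [0,0,0.85],"delta_rot": [0,0,0]}
  ]
}}

```text
time_s: 5.53
ee_pos: [0.5498, 0.2316, 0.1665]
tcp_rot: [[-0.275, 0.961, -0.014], [0.962, 0.275, -0.005], [-0.001, -0.015, -1.0]]
ft_force: [-0.8, -0.7, -5.8]
finger_gap: 0.0148
grasp_force: 59.5
```

>>> {"method": "step_arm", "body": {
  "commands": [
    {"dp": [0,0,0.01],"delta_rot": [0,0,0]},
    {"dp": [0,0,0.02],"delta_rot": [0,0,0]},
    {"dp": [0,0,0.02],"delta_rot": [0,0,0]},
    {"dp": [0,0,0.02],"delta_rot": [0,0,0]}
  ]
}}

```text
time_s: 5.87
ee_pos: [0.557, 0.2344, 0.174]
tcp_rot: [[-0.275, 0.961, 0.004], [0.961, 0.275, 0.001], [-0.0, 0.004, -1.0]]
ft_force: [-0.3, -0.7, -4.5]
finger_gap: 0.015
grasp_force: 59.5
```

>>> {"method": "step_arm", "body": {
  "commands": [
    {"dp": [0,0,0.02],"delta_rot": [0,0,0]},
    {"dp": [0,0,0.04],"delta_rot": [0,0,0]},
    {"dp": [0,0,0.055],"delta_rot": [0,0,0]},
    {"dp": [0,0,0.055],"delta_rot": [0,0,0]},
    {"dp": [0,0,0.055],"delta_rot": [0,0,0]}
  ]
}}

```text
time_s: 6.28
ee_pos: [0.5558, 0.2345, 0.1644]
tcp_rot: [[-0.275, 0.961, 0.001], [0.961, 0.275, 0.0], [0.0, 0.001, -1.0]]
ft_force: [-0.6, 1.3, -0.2]
finger_gap: 0.015
grasp_force: 60.2
```

>>> {"method": "step_arm", "body": {
  "commands": [
    {"dp": [0,0,0.006],"delta_rot": [0,0,0]},
    {"dp": [0,0,0.006],"delta_rot": [0,0,0]},
    {"dp": [0,0,0.006],"delta_rot": [0,0,0]},
    {"dp": [0,0,0.006],"delta_rot": [0,0,0]}
  ]
}}

```text
time_s: 6.62
ee_pos: [0.5559, 0.2345, 0.1643]
tcp_rot: [[-0.275, 0.961, 0.001], [0.961, 0.275, 0.001], [0.0, 0.001, -1.0]]
ft_force: [-4.0, -0.1, 5.6]
finger_gap: 0.0151
grasp_force: 60.9
```

>>> {"method": "step_arm", "body": {
  "commands": [
    {"dp": [0,0,0],"delta_rot": [0,0,0]},
    {"dp": [0,0,0],"delta_rot": [0,0,0]},
    {"dp": [0,0,0],"delta_rot": [0,0,0]},
    {"dp": [0,0,0],"delta_rot": [0,0,0]},
    {"dp": [0,0,0],"delta_rot": [0,0,0]}
  ],
  "grip": 1
}}

```text
time_s: 7.03
ee_pos: [0.5555, 0.2341, 0.1624]
tcp_rot: [[-0.275, 0.961, -0.0], [0.961, 0.275, -0.0], [-0.0, -0.0, -1.0]]
ft_force: [0.6, 0.1, -0.5]
finger_gap: 0.0748
grasp_force: 0.0
```

>>> {"method": "step_arm", "body": {
  "commands": [
    {"dp": [0,0,0],"delta_rot": [0,0,0]},
    {"dp": [0,0,-0.1],"delta_rot": [0,0,0]},
    {"dp": [0,0,-0.3],"delta_rot": [0,0,0]},
    {"dp": [0,0,-0.5],"delta_rot": [0,0,0]},
    {"dp": [0,0,-0.7],"delta_rot": [0,0,0]}
  ]
}}

```text
time_s: 7.45
ee_pos: [0.555, 0.234, 0.2681]
tcp_rot: [[-0.275, 0.961, -0.001], [0.961, 0.275, -0.0], [-0.0, -0.001, -1.0]]
ft_force: [0.4, 1.3, 0.1]
finger_gap: 0.0856
grasp_force: 0.0
```

Run:
```python
from h import *
o=[]
for n in ("top","scene"):
    im,d=vision.camera(n); np.savez(f"{n}1.npz",im=im,d=d); Q=cloud(n,d)
    hsv=cv2.cvtColor(im,cv2.COLOR_RGB2HSV)
    near=lambda x,y,r:np.hypot(Q[...,0]-x,Q[...,1]-y)<r
    g=near(.556,.234,.1)&(Q[...,2]>.13)&(Q[...,2]<.152)&(hsv[...,1]<90)
    if g.sum()>20: print(n,"guard bars",g.sum(),cv2.minAreaRect(Q[g][:,:2].astype(np.float32)))
    lx=np.array([-.25,.968]);my=np.array([.516,-.0525])
    D=Q[...,:2]-my; u=D@lx; v=D@np.array([.968,.25])
    dl=(u>.003)&(u<.095)&(abs(v)<.035)&(Q[...,2]>.055)&(Q[...,2]<.125)
    ch=(u<-.005)&(u>-.05)&(abs(v)<.04)&(Q[...,2]>.07)&(Q[...,2]<.13)
    for nm,m in (("doll",dl),("chuck",ch)):
        q=Q[m]
        if len(q)<10: print(n,nm,len(q));continue
        w=v[m];uu=u[m]
        print(n,nm,m.sum(),"u",np.percentile(uu,[1,99]).round(4),"v",np.percentile(w,[2,98]).round(4),"zmax",np.percentile(q[:,2],98).round(4))
        for a in np.arange(-.05,.09,.01):
            k=(uu>=a)&(uu<a+.01)
            if k.sum()>8: print("   ",round(a,3),k.sum(),"v",w[k].min().round(4),w[k].max().round(4),"z95",np.percentile(q[k][:,2],95).round(4))
    if n=="scene": o=im[100:400,150:450]
    else: o2=im[150:330,180:480]
cv2.imwrite("pics/both.png",np.hstack([cv2.resize(o,(400,400)),cv2.resize(o2,(400,400*180//300)).repeat(1,0) if 0 else cv2.copyMakeBorder(cv2.resize(o2,(400,240)),0,160,0,0,0)])[:,:,::-1])
plan([])
```

```text
top guard bars 450 ((0.5560210347175598, 0.2310897409915924), (0.11546436697244644, 0.12030180543661118), 15.924625396728516)
top doll 615 u [0.0035 0.0789] v [-0.0194  0.0197] zmax 0.1131
    0.0 65 v -0.0204 0.0206 z95 0.1133
    0.01 91 v -0.0204 0.021 z95 0.1128
    0.02 95 v -0.0204 0.021 z95 0.1122
    0.03 92 v -0.0204 0.0209 z95 0.1115
    0.04 93 v -0.0199 0.0203 z95 0.1111
    0.05 63 v -0.0153 0.0156 z95 0.1054
    0.06 60 v -0.0137 0.0136 z95 0.1031
    0.07 54 v -0.0123 0.0127 z95 0.104
top chuck 544 u [-0.0494 -0.0063] v [-0.025   0.0256] zmax 0.1212
    -0.05 115 v -0.0259 0.0266 z95 0.1195
    -0.04 119 v -0.0259 0.0268 z95 0.1196
    -0.03 118 v -0.026 0.0267 z95 0.1206
    -0.02 118 v -0.026 0.0267 z95 0.1206
    -0.01 74 v -0.0255 0.025 z95 0.1183
scene guard bars 964 ((0.5557554960250854, 0.23310586810112), (0.11717256158590317, 0.12289416044950485), 15.881525039672852)
scene doll 590 u [0.0035 0.0782] v [-0.0155  0.0208] zmax 0.1104
    0.0 71 v -0.0185 0.0211 z95 0.1103
    0.01 98 v -0.0187 0.0214 z95 0.1108
    0.02 90 v -0.0216 0.0215 z95 0.11
    0.03 94 v -0.0159 0.0211 z95 0.1094
    0.04 83 v -0.0169 0.0211 z95 0.1089
    0.05 41 v -0.0091 0.0173 z95 0.105
    0.06 69 v -0.011 0.0146 z95 0.1023
    0.07 42 v -0.0103 0.0146 z95 0.1009
scene chuck 571 u [-0.0495 -0.0065] v [-0.0218  0.0267] zmax 0.119
    -0.05 129 v -0.023 0.0274 z95 0.118
    -0.04 138 v -0.0229 0.0271 z95 0.1181
    -0.03 125 v -0.0235 0.0274 z95 0.1181
    -0.02 130 v -0.0234 0.0274 z95 0.1179
    -0.01 49 v -0.0207 0.0266 z95 0.1191
t 7.55 p [0.5593 0.2353 0.2751] j [16.2  7.9 92.9  0.  78.4  0.2] F [1.3 0.4 0.5] gap 0.0855 0.0
```

View pics/both.png

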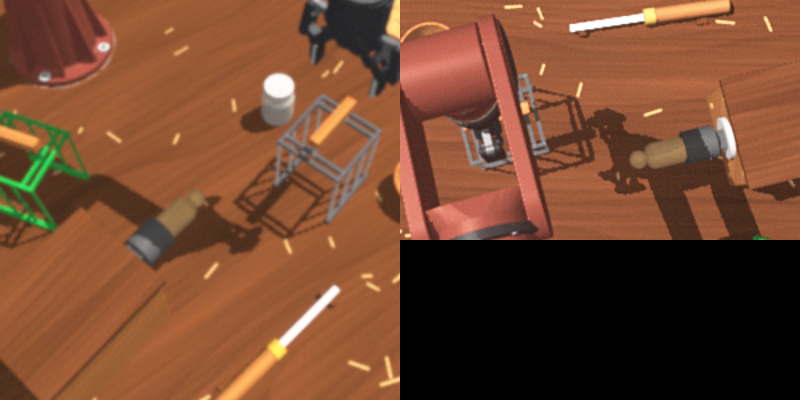

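The guard stands at (0.556, 0.232) with its bars at 145 mm, about 0.29 m from the mouth. The doll is still in the chuck (left px (165,220), right px (670,150)). Next is the hover above the doll.

Run:
```python
from h import *
plan([((.5095,-.0255,.24),down(104.5))])
```

```text
t 7.55 p [0.5593 0.2353 0.2751] j [16.2  7.9 92.9  0.  78.4  0.2] F [1.3 0.4 0.5] gap 0.0855 0.0
dp [-0.79, -0.4, 0.112] rot [0.008, -0.0, 0.016]
dp [-0.795, -0.39, 0.114] rot [0.009, -0.0, 0.017]
```

>>> {"method": "step_arm", "body": {
  "commands": [
    {"dp": [-0.25,-0.13,0.0],"delta_rot": [0,0,0.016]},
    {"dp": [-0.5,-0.26,0.05],"delta_rot": [0,0,0.016]},
    {"dp": [-0.79,-0.4,0.112],"delta_rot": [0,0,0.016]},
    {"dp": [-0.79,-0.4,0.112],"delta_rot": [0,0,0.016]}
  ]
}}

```text
time_s: 7.88
ee_pos: [0.5282, 0.0992, 0.2484]
tcp_rot: [[-0.26, 0.966, -0.004], [0.966, 0.26, -0.003], [-0.002, -0.005, -1.0]]
ft_force: [-0.1, -0.5, 0.0]
finger_gap: 0.0851
grasp_force: 0.0
```

>>> {"method": "step_arm", "body": {
  "commands": [
    {"dp": [-0.25,-0.13,0.02],"delta_rot": [0,0,0.016]},
    {"dp": [-0.5,-0.26,0.05],"delta_rot": [0,0,0.016]},
    {"dp": [-0.795,-0.39,0.114],"delta_rot": [0,0,0.016]},
    {"dp": [-0.795,-0.39,0.114],"delta_rot": [0,0,0.016]},
    {"dp": [-0.795,-0.39,0.114],"delta_rot": [0,0,0.016]}
  ]
}}

```text
time_s: 8.3
ee_pos: [0.5043, -0.0288, 0.2323]
tcp_rot: [[-0.247, 0.969, -0.002], [0.969, 0.247, 0.0], [0.001, -0.002, -1.0]]
ft_force: [-0.2, 0.7, -0.1]
finger_gap: 0.0851
grasp_force: 0.0
```

Run:
```python
from h import *
m=vision.camera_model("wrist"); im,d=vision.camera("wrist"); cv2.imwrite("pics/w2.png",im[:,:,::-1])
Q=cloud("wrist",d,m); hsv=cv2.cvtColor(im,cv2.COLOR_RGB2HSV)
lx=np.array([-.25,.968]);my=np.array([.516,-.0525]);D=Q[...,:2]-my; u=D@lx; v=D@np.array([.968,.25])
k=(u>-.06)&(u<.1)&(abs(v)<.03)&(Q[...,2]>.06)&(Q[...,2]<.125)&(d>0)
for a in np.arange(-.03,.1,.005):
    q=k&(u>=a)&(u<a+.005)
    if q.sum()>8: print(round(a,3),q.sum(),"v",v[q].min().round(4),v[q].max().round(4),"zmax",np.percentile(Q[q][:,2],97).round(4),"rgb",np.median(im[q],0),)
plan([])
```

```text
-0.03 484 v -0.0262 0.0261 zmax 0.1172 rgb [110. 108. 107.]
-0.025 497 v -0.0261 0.026 zmax 0.1174 rgb [111. 108. 107.]
-0.02 481 v -0.0261 0.0258 zmax 0.1173 rgb [111. 108. 107.]
-0.015 507 v -0.0269 0.0264 zmax 0.1173 rgb [111. 108. 107.]
-0.01 1000 v -0.0267 0.0263 zmax 0.1168 rgb [100.  95.  91.]
-0.005 290 v -0.021 0.02 zmax 0.1102 rgb [221. 181. 128.]
0.0 405 v -0.021 0.0198 zmax 0.1102 rgb [226. 188. 133.]
0.005 408 v -0.0209 0.0208 zmax 0.11 rgb [226. 187. 132.]
0.01 419 v -0.0208 0.0208 zmax 0.1099 rgb [226. 187. 133.]
0.015 418 v -0.0208 0.0205 zmax 0.1096 rgb [227.  187.5 133. ]
0.02 426 v -0.0206 0.0204 zmax 0.1094 rgb [227. 189. 134.]
0.025 429 v -0.0205 0.0202 zmax 0.1092 rgb [227. 189. 134.]
0.03 431 v -0.0204 0.0201 zmax 0.1091 rgb [228. 190. 134.]
0.035 440 v -0.0203 0.02 zmax 0.1088 rgb [228.5 190.  135. ]
0.04 446 v -0.0211 0.0209 zmax 0.1087 rgb [228. 190. 134.]
0.045 477 v -0.0203 0.0202 zmax 0.1079 rgb [232. 196. 139.]
0.05 437 v -0.0182 0.0179 zmax 0.1053 rgb [225. 186. 132.]
0.055 270 v -0.0125 0.0122 zmax 0.1 rgb [198.5 159.  113.5]
0.06 262 v -0.0139 0.0135 zmax 0.1006 rgb [195. 156. 111.]
0.065 316 v -0.0145 0.0143 zmax 0.1009 rgb [222.5 182.  129.5]
0.07 319 v -0.0138 0.0134 zmax 0.1007 rgb [233. 197. 139.]
0.075 272 v -0.0124 0.012 zmax 0.0991 rgb [232. 195. 138.]
0.08 73 v -0.0076 0.008 zmax 0.0936 rgb [220. 179. 126.]
t 8.35 p [ 0.5049 -0.0271  0.2329] j [-1.110e+01 -2.300e+00  1.082e+02  1.000e-01  7.430e+01 -2.550e+01] F [0.5 0.2 0.2] gap 0.0855 0.0
```

View pics/w2.png

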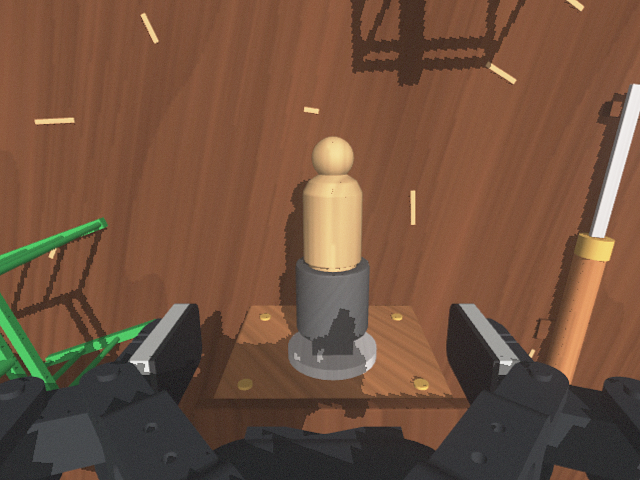

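The doll (px (332,215)) is clear of the chuck (332,300). I measured the mouth at u=-5 mm, axis z≈0.088 and droop ≈2°.

>>> {"method": "step_arm", "body": {
  "commands": [
    {"dp": [0,0,0],"delta_rot": [0,0,0]},
    {"dp": [0,0,0],"delta_rot": [0,0,0]},
    {"dp": [0,0,0],"delta_rot": [0,0,0]}
  ]
}}

```text
time_s: 8.6
ee_pos: [0.5059, -0.0252, 0.234]
tcp_rot: [[-0.253, 0.967, 0.001], [0.967, 0.253, 0.0], [0.0, 0.001, -1.0]]
ft_force: [0.2, -0.4, -0.0]
finger_gap: 0.0853
grasp_force: 0.0
```

Run:
```python
from h import *
T=down(104.5)@Ro.from_euler('y',-2,degrees=True).as_matrix()
plan([((.5088,-.0244,.15),T),((.5088,-.0244,.066),T)])
```

```text
t 8.6 p [ 0.5059 -0.0252  0.234 ] j [-10.8  -2.4 108.1   0.   74.3 -25.5] F [ 0.2 -0.4 -0. ] gap 0.0853 0.0
dp [0.0, 0.02, 0.56] rot [0.001, -0.045, 0.004]
dp [0.02, -0.0, 0.56] rot [-0.0, 0.0, -0.0]
```

>>> {"method": "step_arm", "body": {
  "commands": [
    {"dp": [0,0.02,0.25],"delta_rot": [0,-0.045,0.004]},
    {"dp": [0,0.02,0.45],"delta_rot": [0,-0.045,0.004]},
    {"dp": [0,0.02,0.56],"delta_rot": [0,-0.045,0.004]},
    {"dp": [0,0.02,0.56],"delta_rot": [0,-0.045,0.004]}
  ]
}}

```text
time_s: 8.93
ee_pos: [0.5047, -0.0239, 0.145]
tcp_rot: [[-0.25, 0.968, -0.0], [0.968, 0.25, -0.032], [-0.031, -0.008, -0.999]]
ft_force: [-0.7, -0.6, -0.5]
finger_gap: 0.0857
grasp_force: 0.0
```

>>> {"method": "step_arm", "body": {
  "commands": [
    {"dp": [0,0,0.15],"delta_rot": [0,0,0]},
    {"dp": [0.01,0,0.3],"delta_rot": [0,0,0]},
    {"dp": [0.02,0,0.45],"delta_rot": [0,0,0]},
    {"dp": [0.02,0,0.56],"delta_rot": [0,0,0]},
    {"dp": [0.02,0,0.56],"delta_rot": [0,0,0]}
  ]
}}

```text
time_s: 9.35
ee_pos: [0.5064, -0.0249, 0.0635]
tcp_rot: [[-0.249, 0.968, 0.004], [0.968, 0.249, -0.033], [-0.033, -0.005, -0.999]]
ft_force: [-0.7, 0.0, -0.1]
finger_gap: 0.0853
grasp_force: 0.0
```

>>> {"method": "step_arm", "body": {
  "commands": [
    {"dp": [0,0,0],"delta_rot": [0,0,0]},
    {"dp": [0,0,0],"delta_rot": [0,0,0]},
    {"dp": [0,0,0],"delta_rot": [0,0,0]}
  ]
}}

```text
time_s: 9.6
ee_pos: [0.5104, -0.026, 0.0679]
tcp_rot: [[-0.248, 0.969, 0.013], [0.968, 0.248, -0.035], [-0.037, 0.004, -0.999]]
ft_force: [-0.6, -0.2, 0.5]
finger_gap: 0.0852
grasp_force: 0.0
```

Run:
```python
from h import *
T=down(104.5)@Ro.from_euler('y',-2,degrees=True).as_matrix()
plan([((.5088,-.0244,.066),T)])
```

```text
t 9.6 p [ 0.5104 -0.026   0.0679] j [ -9.7  10.1 114.8  -2.3  54.  -22.7] F [-0.6 -0.2  0.5] gap 0.0852 0.0
dp [0.014, -0.007, 0.012] rot [0.005, 0.003, -0.003]
```

>>> {"method": "step_arm", "body": {
  "commands": [
    {"dp": [0.012,-0.007,0.01],"delta_rot": [0,0,0]},
    {"dp": [0.012,-0.007,0.01],"delta_rot": [0,0,0]},
    {"dp": [0.012,-0.007,0.01],"delta_rot": [0,0,0]},
    {"dp": [0.012,-0.007,0.01],"delta_rot": [0,0,0]},
    {"dp": [0.012,-0.007,0.01],"delta_rot": [0,0,0]}
  ],
  "grip": 0,
  "grip_force": 45
}}

```text
time_s: 10.02
ee_pos: [0.5078, -0.0243, 0.0649]
tcp_rot: [[-0.247, 0.969, 0.011], [0.968, 0.248, -0.034], [-0.035, 0.002, -0.999]]
ft_force: [0.4, 2.3, 2.7]
finger_gap: 0.0406
grasp_force: 45.0
```

>>> {"method": "step_arm", "body": {
  "commands": [
    {"dp": [0,0,0],"delta_rot": [0,0,0]},
    {"dp": [0,0,0],"delta_rot": [0,0,0]},
    {"dp": [0,0,0],"delta_rot": [0,0,0]},
    {"dp": [0,0,0],"delta_rot": [0,0,0]}
  ]
}}

```text
time_s: 10.35
ee_pos: [0.5078, -0.0243, 0.0647]
tcp_rot: [[-0.248, 0.969, 0.011], [0.968, 0.248, -0.034], [-0.036, 0.002, -0.999]]
ft_force: [1.0, 2.7, 4.1]
finger_gap: 0.0407
grasp_force: 45.2
```

Run:
```python
from h import *
s=env.observe();p=np.array(s["ee_pos"]);R=np.array(s["tcp_rot"]);print(R.round(3))
l=np.array([-.25,.968,0])
plan([(p+l*.03,R),(p+l*.075,R)])
```

```text
[[-0.248  0.969  0.011]
 [ 0.968  0.248 -0.034]
 [-0.036  0.002 -0.999]]
t 10.35 p [ 0.5078 -0.0243  0.0647] j [ -9.6  10.2 115.2  -2.2  53.7 -22.6] F [1.  2.7 4.1] gap 0.0407 45.2
dp [0.2, -0.0, -0.007] rot [0.0, 0.0, 0.0]
dp [0.3, -0.001, -0.011] rot [0.0, 0.0, 0.0]
```

>>> {"method": "step_arm", "body": {
  "commands": [
    {"dp": [0.04,0,-0.0015],"delta_rot": [0,0,0]},
    {"dp": [0.08,0,-0.003],"delta_rot": [0,0,0]},
    {"dp": [0.12,0,-0.004],"delta_rot": [0,0,0]},
    {"dp": [0.16,0,-0.006],"delta_rot": [0,0,0]},
    {"dp": [0.2,0,-0.007],"delta_rot": [0,0,0]}
  ]
}}

```text
time_s: 10.77
ee_pos: [0.4989, 0.0053, 0.0638]
tcp_rot: [[-0.249, 0.969, 0.008], [0.968, 0.249, -0.034], [-0.035, -0.0, -0.999]]
ft_force: [3.3, -0.9, -0.2]
finger_gap: 0.0406
grasp_force: 45.4
```

>>> {"method": "step_arm", "body": {
  "commands": [
    {"dp": [0.06,0,-0.002],"delta_rot": [0,0,0]},
    {"dp": [0.12,0,-0.004],"delta_rot": [0,0,0]},
    {"dp": [0.18,0,-0.006],"delta_rot": [0,0,0]},
    {"dp": [0.24,0,-0.009],"delta_rot": [0,0,0]},
    {"dp": [0.3,0,-0.011],"delta_rot": [0,0,0]}
  ]
}}

```text
time_s: 11.18
ee_pos: [0.4864, 0.0494, 0.0633]
tcp_rot: [[-0.248, 0.969, 0.006], [0.968, 0.248, -0.034], [-0.034, -0.003, -0.999]]
ft_force: [0.4, 0.3, -1.4]
finger_gap: 0.0407
grasp_force: 45.3
```

Run:
```python
from h import *
im,d=vision.camera("scene"); cv2.imwrite("pics/s2.png",cv2.resize(im[150:330,200:400],(600,540))[:,:,::-1])
s=env.observe();p=np.array(s["ee_pos"]);R=np.array(s["tcp_rot"])
plan([((p[0],p[1],.3),R)])
```

```text
t 11.23 p [0.4861 0.0506 0.0633] j [ -1.1   8.5 117.4  -2.3  53.8 -14.1] F [-1.5  1.5 -0.7] gap 0.0411 45.3
dp [-0.026, -0.002, -0.789] rot [0.0, 0.0, 0.0]
dp [-0.026, -0.002, -0.788] rot [0.0, 0.0, 0.0]
```

View pics/s2.png

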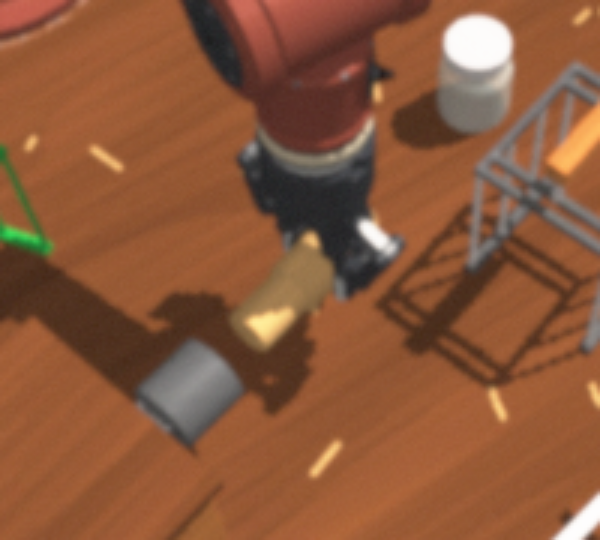

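The doll is out of the bore: its foot at crop (258,335) is clear of the chuck (195,385), and it is held firmly. Before turning, I fit a rough arm model to choose a reachable upright pose.

Run:
```python
import numpy as np
from scipy.optimize import least_squares
D=np.array([[12.5,92.5,.2029,-.5904,.2301],[-5.5,105,.5009,.0075,.2904],[1.1,112.6,.4998,.0134,.1643],[7.2,91.3,.5538,.2359,.2979],[7.9,92.9,.5593,.2353,.2751],[-2.4,108.1,.5059,-.0252,.234]])
r=np.sqrt(D[:,2]**2+D[:,3]**2-.07**2);a=np.radians(D[:,0]);b=np.radians(D[:,0]+D[:,1])
f=lambda x:np.r_[x[0]+x[1]*np.sin(a)+x[2]*np.sin(b)-r,x[3]+x[1]*np.cos(a)+x[2]*np.cos(b)-D[:,4]]
s=least_squares(f,[0,.4,.4,.0]);print(s.x.round(3),abs(s.fun).max())
x=s.x
for j2 in (-40,-30,-20,-10,0,10):
  for sm in (60,70,80):
    A,B=np.radians([j2,sm]); print(j2,sm-j2,90-sm,"wrist r",(x[0]+x[1]*np.sin(A)+x[2]*np.sin(B)).round(3),"z rel h-D",(x[3]+x[1]*np.cos(A)+x[2]*np.cos(B)).round(3))
```

```text
[-0.015  0.46   0.558 -0.075] 0.009784615523487528
-40 100 30 wrist r 0.172 z rel h-D 0.556
-40 110 20 wrist r 0.214 z rel h-D 0.468
-40 120 10 wrist r 0.239 z rel h-D 0.374
-30 90 30 wrist r 0.238 z rel h-D 0.602
-30 100 20 wrist r 0.279 z rel h-D 0.514
-30 110 10 wrist r 0.304 z rel h-D 0.42
-20 80 30 wrist r 0.311 z rel h-D 0.636
-20 90 20 wrist r 0.352 z rel h-D 0.548
-20 100 10 wrist r 0.377 z rel h-D 0.454
-10 70 30 wrist r 0.388 z rel h-D 0.657
-10 80 20 wrist r 0.429 z rel h-D 0.569
-10 90 10 wrist r 0.455 z rel h-D 0.475
0 60 30 wrist r 0.468 z rel h-D 0.664
0 70 20 wrist r 0.509 z rel h-D 0.576
0 80 10 wrist r 0.535 z rel h-D 0.482
10 50 30 wrist r 0.548 z rel h-D 0.657
10 60 20 wrist r 0.589 z rel h-D 0.569
10 70 10 wrist r 0.614 z rel h-D 0.475
```

Run:
```python
from h import *
s=env.observe();p=np.array(s["ee_pos"]);R=np.array(s["tcp_rot"])
c,q=np.cos(np.radians(80)),np.sin(np.radians(80))
T=np.array([[0,q,c],[0,-c,q],[1,0,0.]])
plan([((p[0],p[1],.32),R),((.48,.12,.38),T)],maxr=25)
```

```text
t 11.23 p [0.4861 0.0506 0.0633] j [ -1.1   8.5 117.4  -2.3  53.8 -14.1] F [-1.5  1.5 -0.7] gap 0.0411 45.3
dp [-0.028, -0.002, -0.855] rot [0.0, 0.0, 0.0]
dp [-0.029, -0.003, -0.855] rot [0.0, 0.0, 0.0]
dp [0.111, 0.019, -0.104] rot [-0.106, 0.502, 0.108]
dp [0.144, 0.014, -0.051] rot [-0.105, 0.503, 0.108]
dp [0.153, 0.003, 0.008] rot [-0.106, 0.502, 0.108]
dp [0.138, -0.012, 0.067] rot [-0.106, 0.502, 0.108]
```

>>> {"method": "step_arm", "body": {
  "commands": [
    {"dp": [-0.005,0,-0.15],"delta_rot": [0,0,0]},
    {"dp": [-0.01,0,-0.32],"delta_rot": [0,0,0]},
    {"dp": [-0.017,0,-0.5],"delta_rot": [0,0,0]},
    {"dp": [-0.023,0,-0.68],"delta_rot": [0,0,0]},
    {"dp": [-0.028,0,-0.855],"delta_rot": [0,0,0]}
  ]
}}

```text
time_s: 11.65
ee_pos: [0.4874, 0.0488, 0.1934]
tcp_rot: [[-0.248, 0.969, 0.008], [0.968, 0.248, -0.034], [-0.035, -0.001, -0.999]]
ft_force: [0.7, 1.1, -1.4]
finger_gap: 0.0406
grasp_force: 45.8
```

>>> {"method": "step_arm", "body": {
  "commands": [
    {"dp": [-0.006,0,-0.18],"delta_rot": [0,0,0]},
    {"dp": [-0.012,0,-0.36],"delta_rot": [0,0,0]},
    {"dp": [-0.02,0,-0.55],"delta_rot": [0,0,0]},
    {"dp": [-0.026,0,-0.75],"delta_rot": [0,0,0]},
    {"dp": [-0.029,0,-0.855],"delta_rot": [0,0,0]}
  ]
}}

```text
time_s: 12.07
ee_pos: [0.489, 0.049, 0.3248]
tcp_rot: [[-0.248, 0.969, 0.014], [0.968, 0.248, -0.034], [-0.037, 0.005, -0.999]]
ft_force: [0.9, 0.7, -1.0]
finger_gap: 0.0409
grasp_force: 45.8
```

>>> {"method": "step_arm", "body": {
  "commands": [
    {"dp": [0.022,0.004,-0.02],"delta_rot": [-0.02,0.1,0.02]},
    {"dp": [0.044,0.008,-0.04],"delta_rot": [-0.04,0.2,0.04]},
    {"dp": [0.066,0.012,-0.06],"delta_rot": [-0.06,0.3,0.06]},
    {"dp": [0.088,0.016,-0.08],"delta_rot": [-0.085,0.4,0.086]},
    {"dp": [0.111,0.019,-0.104],"delta_rot": [-0.106,0.502,0.108]}
  ]
}}

```text
time_s: 12.48
ee_pos: [0.4862, 0.0664, 0.3361]
tcp_rot: [[-0.167, 0.986, 0.008], [0.919, 0.152, 0.364], [0.357, 0.068, -0.932]]
ft_force: [0.0, -0.1, -0.9]
finger_gap: 0.0403
grasp_force: 45.8
```

>>> {"method": "step_arm", "body": {
  "commands": [
    {"dp": [0.03,0.003,-0.01],"delta_rot": [-0.02,0.1,0.02]},
    {"dp": [0.06,0.006,-0.02],"delta_rot": [-0.04,0.2,0.04]},
    {"dp": [0.09,0.009,-0.03],"delta_rot": [-0.06,0.3,0.06]},
    {"dp": [0.12,0.012,-0.04],"delta_rot": [-0.085,0.4,0.086]},
    {"dp": [0.144,0.014,-0.051],"delta_rot": [-0.105,0.503,0.108]}
  ]
}}

```text
time_s: 12.9
ee_pos: [0.4847, 0.0836, 0.3509]
tcp_rot: [[-0.091, 0.995, 0.04], [0.715, 0.037, 0.698], [0.694, 0.092, -0.715]]
ft_force: [0.4, 0.1, -1.4]
finger_gap: 0.0409
grasp_force: 45.8
```

Run:
```python
from h import *
c,q=np.cos(np.radians(80)),np.sin(np.radians(80))
T=np.array([[0,q,c],[0,-c,q],[1,0,0.]])
plan([((.48,.12,.38),T)],maxr=25); print(env.observe()["tcp_rot"])
```

```text
t 12.9 p [0.4847 0.0836 0.3509] j [-23.5  -6.  108.2  41.2  94.9 -30.6] F [ 0.4  0.1 -1.4] gap 0.0409 45.8
dp [0.155, -0.002, 0.015] rot [-0.104, 0.501, 0.109]
dp [0.137, -0.019, 0.072] rot [-0.105, 0.501, 0.109]
[[-0.09084117  0.99507534  0.03966039]
 [ 0.71465968  0.03740306  0.69847158]
 [ 0.69354843  0.09179366 -0.71453797]]
```

Joints are well within range, so I finish the turn.

>>> {"method": "step_arm", "body": {
  "commands": [
    {"dp": [0.03,0,0.003],"delta_rot": [-0.02,0.1,0.02]},
    {"dp": [0.06,0,0.006],"delta_rot": [-0.04,0.2,0.04]},
    {"dp": [0.09,0,0.009],"delta_rot": [-0.06,0.3,0.06]},
    {"dp": [0.12,0,0.012],"delta_rot": [-0.085,0.4,0.087]},
    {"dp": [0.155,-0.002,0.015],"delta_rot": [-0.104,0.501,0.109]}
  ]
}}

```text
time_s: 13.32
ee_pos: [0.4824, 0.1017, 0.3649]
tcp_rot: [[-0.031, 0.995, 0.098], [0.391, -0.078, 0.917], [0.92, 0.066, -0.386]]
ft_force: [0.8, -0.3, -1.4]
finger_gap: 0.041
grasp_force: 45.8
```

>>> {"method": "step_arm", "body": {
  "commands": [
    {"dp": [0.03,-0.004,0.014],"delta_rot": [-0.02,0.1,0.02]},
    {"dp": [0.06,-0.008,0.028],"delta_rot": [-0.04,0.2,0.04]},
    {"dp": [0.09,-0.012,0.042],"delta_rot": [-0.06,0.3,0.06]},
    {"dp": [0.12,-0.016,0.058],"delta_rot": [-0.085,0.4,0.087]},
    {"dp": [0.137,-0.019,0.072],"delta_rot": [-0.105,0.501,0.109]}
  ]
}}

```text
time_s: 13.73
ee_pos: [0.48, 0.12, 0.3796]
tcp_rot: [[0.0, 0.985, 0.174], [0.001, -0.174, 0.985], [1.0, -0.0, -0.001]]
ft_force: [-0.5, 0.2, -0.9]
finger_gap: 0.0407
grasp_force: 45.8
```

>>> {"method": "step_arm", "body": {
  "commands": [
    {"dp": [0,0,0],"delta_rot": [0,0,0]},
    {"dp": [0,0,0],"delta_rot": [0,0,0]},
    {"dp": [0,0,0],"delta_rot": [0,0,0]},
    {"dp": [0,0,0],"delta_rot": [0,0,0]}
  ]
}}

```text
time_s: 14.07
ee_pos: [0.4806, 0.1197, 0.3805]
tcp_rot: [[-0.003, 0.985, 0.173], [0.006, -0.173, 0.985], [1.0, 0.004, -0.005]]
ft_force: [-0.8, 0.7, -1.0]
finger_gap: 0.041
grasp_force: 45.8
```

Run:
```python
from h import *
c,q=np.cos(np.radians(80)),np.sin(np.radians(80))
T=np.array([[0,q,c],[0,-c,q],[1,0,0.]])
plan([((.48,.12,.38),T)]); print(np.round(env.observe()["tcp_rot"],3))
for n in ("scene","top"):
    im,d=vision.camera(n); Q=cloud(n,d); hsv=cv2.cvtColor(im,cv2.COLOR_RGB2HSV)
    if n=="scene": cv2.imwrite("pics/fin.png",cv2.resize(im[60:380,140:540],(750,600))[:,:,::-1])
    k=(np.hypot(Q[...,0]-.47,Q[...,1]-.1)<.07)&(Q[...,2]>.25)&(d>0)&(hsv[...,0]>8)&(hsv[...,0]<28)&(hsv[...,1]>60)&(hsv[...,2]>70)
    q=Q[k];print(n,k.sum(),np.percentile(q,[2,50,98],axis=0).round(3) if k.sum()>5 else "")
    if n=="scene":
        for z in np.arange(.28,.45,.015):
            w=q[(q[:,2]>=z)&(q[:,2]<z+.015)]
            if len(w)>8: print(round(z,3),len(w),((w[:,:2].min(0)+w[:,:2].max(0))/2).round(4))
    g=(np.hypot(Q[...,0]-.556,Q[...,1]-.232)<.1)&(Q[...,2]>.13)&(Q[...,2]<.152)&(hsv[...,1]<90)
    if g.sum()>50: print("guard",g.sum(),cv2.minAreaRect(Q[g][:,:2].astype(np.float32)))
```

```text
t 14.07 p [0.4806 0.1197 0.3805] j [-31.5   4.2 120.2  77.2 107.5 -36.6] F [-0.8  0.7 -1. ] gap 0.041 45.8
dp [-0.003, -0.005, 0.001] rot [-0.001, 0.006, 0.005]
[[-0.003  0.985  0.173]
 [ 0.006 -0.173  0.985]
 [ 1.     0.004 -0.005]]
scene 1072 [[0.452 0.062 0.306]
 [0.488 0.09  0.399]
 [0.51  0.11  0.434]]
0.295 54 [0.4877 0.0931]
0.31 84 [0.4908 0.094 ]
0.325 77 [0.4926 0.0962]
0.34 56 [0.4942 0.0949]
0.355 21 [0.4864 0.0685]
0.37 79 [0.4872 0.0776]
0.385 185 [0.4691 0.0781]
0.4 240 [0.4799 0.0964]
0.415 172 [0.478  0.0962]
0.43 104 [0.4768 0.0964]
guard 967 ((0.556198000907898, 0.2328292429447174), (0.11686670780181885, 0.1226261779665947), 15.603612899780273)
top 603 [[0.45  0.053 0.388]
 [0.475 0.094 0.407]
 [0.501 0.114 0.436]]
guard 860 ((0.5563480257987976, 0.23124408721923828), (0.11646650731563568, 0.12057402729988098), 16.04421043395996)
```

View pics/fin.png

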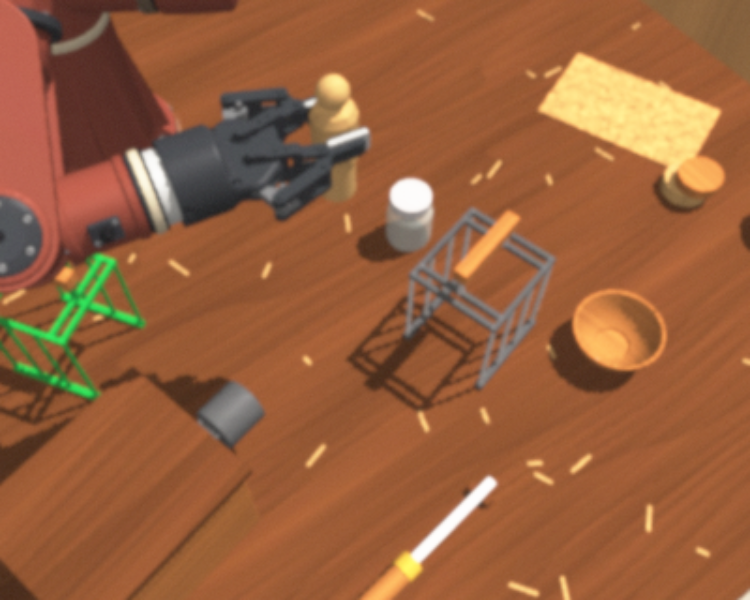

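The doll is upright in the gripper with its head up (px (333,90)) and its foot at about 0.30 m. The guard still stands at (490,290), and jar, bowl and gouge are undisturbed. I let it settle, then hand in.

>>> {"method": "step_arm", "body": {
  "commands": [
    {"dp": [0,0,0],"delta_rot": [0,0,0]},
    {"dp": [0,0,0],"delta_rot": [0,0,0]},
    {"dp": [0,0,0],"delta_rot": [0,0,0]},
    {"dp": [0,0,0],"delta_rot": [0,0,0]},
    {"dp": [0,0,0],"delta_rot": [0,0,0]}
  ]
}}

```text
time_s: 14.58
ee_pos: [0.4801, 0.1199, 0.3796]
tcp_rot: [[-0.0, 0.985, 0.173], [0.003, -0.173, 0.985], [1.0, 0.001, -0.003]]
ft_force: [0.3, -0.1, -2.3]
finger_gap: 0.0407
grasp_force: 45.8
```

```bash
python3 -c "
from rig import env
s=env.observe();print(max(abs(v) for v in s['joint_velocities']),s['grasp_force'],s['finger_gap']);print(env.job_done())"
```

```text
0.1165581128693978 45.83743524257443 0.040742665794782126
the job is handed in; nothing more can be done
None
```

The job is handed in at about 14.6 s: the guard stands upright about 29 cm from the chuck's mouth, and the doll is held still, head up, with its foot about 30 cm above the bench; the judged result was not shown.

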